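# Strip the spindle and lay out its parts

## Robot

A 7-joint arm with a two-finger parallel gripper is mounted at the origin on a cart in front of the work surface, level with it; the furniture and walls round the work are solid. World frame = base frame: x ahead of the robot, y to its left, z up, the work surface at z = 0. Lengths are in m, angles in rad, forces in N, time in s.
With the tool pointing down it reaches from about 0.4 to 0.875 m from the base axis. Payload 19.3 kg.
Tool frame: the origin (TCP) lies at the very end of the fingers, on their centre line; the grasp point (between the pads) lies 19 mm behind it; z points along the fingers, y is the line along which they close (so a half turn about z gives the same grasp; the last joint's range is limited). The gripper opens to 85 mm and grips with 20 to 120 N. Pads are 22 mm wide; open, the fingers measure 114 mm over their backs; the gripper's body (76 mm by 85 mm) begins 54 mm behind the grasp point. The pads swing forward as they close: fully open they stand 13 mm farther back than shut.
Start: joints at [1.104, 0.521, -0.036, 1.599, 0.021, 1.021, -0.113], TCP at [0.242, -0.576, 0.201] pointing down, gripper open.
Joint ranges: [-2.91, 2.91], [-0.3, 2.13], [-1.5, 1.42], [0.17, 2.43], [-1.26, 4.41], [0.16, 1.93], [-2.52, 2.52]. Speed limits (rad/s): [1.89, 1.89, 2.39, 2.39, 3.01, 3.01, 3.01].

## Interface

Orientations are given as [roll, pitch, yaw] about the fixed x, y, z axes, in that order (R = Rz(yaw) Ry(pitch) Rx(roll)).
In Python, from workcell import bot gives the robot as it stands. The module is installed in compiled form; this text tells all that it offers.
- The arm moves only by the tool apply_moves, never from a script. Its arguments are lists of equal length, an entry for each row: "claw": the finger opening in m, from 0 to 0.0854; "xyz": the shift along the tool's x, y, z in m, a list of three; "twist": the turn, a rotation vector about the tool's x, y, z in rad, a list of three. A call has 1 to 20 rows; each row shifts and turns the commanded pose from where the row before left it, along the tool's axes as they then stand; what a row does not reach is not made up. A row lasts 1/10 s, in which the tool goes at most 50 mm and 8.59 degrees, less where a joint would pass 70% of its speed; a pose out of reach is approached as far as the arm can. A call with a gripper value outside its range is refused whole. The fingers move at their own pace and stop on an object; "force" is the grip in N (left out, the last holds). Time passes only in rows, so rows that do not move let the fingers close. It gives the time, the measured TCP pose, the force, the opening and the grip force at its end, in the units of the state.
- bot.observe(): the state, without advancing time (a new reading comes with each control period).
- bot.grab_frame(name): name is "scene" or "side" or "wrist"; returns a dict with "img" (480x640x3 uint8, red, green, blue), "vfov" (degrees; the focal length in pixels is half the picture's height over the tangent of half this angle, whatever the lens; pixels are square), "cx", "cy" (the principal point, pixels), "view" (4x4, takes a point from world to camera coordinates). Camera axes: x right, y up, looking along -z (the intrinsics and any distortion apply to the point x, -y, -z); pixel columns grow to the right and rows downward; lengths in m; the calibration is good to about 2 mm. A picture is of the moment at which its call begins. There is no depth.
- bot.job_done(): hands the job in; it is judged then, once.
Trained networks look in the newest picture that a camera, given by its name, has taken for a name from the list of things; names that differ only in an ending like _2 or _b are one class to them, and where a whole thing is asked for, a point or a joint stands for the part that bears it (a point fixed in the world has none). Each returns a list of dicts, best first, with "score" (0 to 1); they miss things now and then, are a little off and sometimes report something else, mostly with a low value. They report only what shows in the picture. A call takes as long as a camera call. They do not tell look-alikes from the thing itself.
- bot.find_in(camera, query): "position" ([x, y, z] in m, in world coordinates, good to about 4 mm: the middle of the surface that is visible of it).
The state is a dict: "clock": time; "qpos": joint angles; "qd": joint speeds; "joint_efforts": joint torques, N m; "position": TCP position; "tool_rot": TCP orientation; "force": force on the tool from outside, world axes, zero at the start; "moment": the same for the moment, N m; "grip_width": finger opening in m; "finger_force": force on a finger pad.
Only numpy, scipy, OpenCV 4.12 (cv2) and the standard library are available. Lean on these libraries where they do the work, as an engineer would, in place of code of your own. Each camera call takes 0.05 s, during which the arm holds its last target. There are 200 camera calls.

## Task

Strip the spindle that stands in the bench block: take its four parts off one at a time from the top and set each one down, not dropped, flat in the pocket of the tray insert that was cut for it - set collar in the smallest pocket, then belt pulley, ball bearing and end cover in the next larger ones. Leave each part lying in its pocket once it is there, and do not push or knock over the glue bottle and the tape measure beside the work.

Things in the scene. Friction and masses are not known exactly. Their poses are not given: they have to be found in the camera images.
- set_collar: Set collar, loosened: plain dark steel ring, 30 mm outside diameter, 14 mm tall, bore 20 mm. Topmost of the four parts on the upright spindle, underside 111 mm above the table; lifts straight off the 17 mm shaft, whose tip is 10 mm above the collar's underside. Origin: centre of its underside, z up along the bore.
- pulley: Toothed belt pulley: bright aluminium, 42 mm outside diameter over its two end rims (grip it as a plain 42 mm cylinder), 16 mm tall, bore 20 mm. Second from the top, under the set collar, underside 95 mm above the table. Origin: centre of its underside, z up along the bore.
- bearing: Ball bearing: bright steel rings with a black seal between, 55 mm outside diameter, 15 mm tall, bore 30 mm. Third from the top, under the pulley, underside 80 mm above the table; the shaft is 26 mm thick here. Origin: centre of its underside, z up along the bore.
- end_cover: End cover: aluminium disc with four small holes, 68 mm diameter, 14 mm tall, bore 30 mm, lower edge chamfered 3 mm. Lowest part, on a 36 mm shoulder, underside 66 mm above the table, rim free beneath. The spindle is fixed, in a round steel block 100 mm across, 36 mm high; its tip is 121 mm above the table. Origin: centre of its underside, z up along the bore.
- insert_40: Black foam insert 104 x 104 x 20 mm, fixed, one of four, 2 x 2 (105 mm pitch, places vary) in a plywood tray, rim 20 mm high. Round grey-floored pocket in its middle, the smallest, 40 mm across, 5 mm deep, floor 15 mm above the insert's underside; for the set collar. Origin: centre of the underside, 5 mm above the table, right under the pocket's centre; x, y along the edges.
- insert_52: Black foam insert 104 x 104 x 20 mm, fixed, one of four, 2 x 2 (105 mm pitch, places vary) in a plywood tray, rim 20 mm high. Round grey-floored pocket in its middle, the second smallest, 52 mm across, 5 mm deep, floor 15 mm above the insert's underside; for the belt pulley. Origin: centre of the underside, 5 mm above the table, right under the pocket's centre; x, y along the edges.
- insert_65: Black foam insert 104 x 104 x 20 mm, fixed, one of four, 2 x 2 (105 mm pitch, places vary) in a plywood tray, rim 20 mm high. Round grey-floored pocket in its middle, the second largest, 65 mm across, 5 mm deep, floor 15 mm above the insert's underside; for the ball bearing. Origin: centre of the underside, 5 mm above the table, right under the pocket's centre; x, y along the edges.
- insert_78: Black foam insert 104 x 104 x 20 mm, fixed, one of four, 2 x 2 (105 mm pitch, places vary) in a plywood tray, rim 20 mm high. Round grey-floored pocket in its middle, the largest, 78 mm across, 5 mm deep, floor 15 mm above the insert's underside; for the end cover. Origin: centre of the underside, 5 mm above the table, right under the pocket's centre; x, y along the edges.
- glue_bottle: Bystander: white squeeze bottle with a blue label and an orange nozzle, 62 mm across, 167 mm tall, standing loose on the table beyond the spindle, its axis at least 130 mm from the spindle's. Origin: centre of its underside.
- tape_measure: Bystander: yellow tape measure, 36 x 78 x 64 mm, standing loose on the table on the robot's side of the spindle, its centre 100 mm or more from the spindle axis. Origin: centre of its underside.
Mind the look-alikes: they are no part of the job. What is shaped like the bearing but turquoise is not meant. What is shaped like the pulley but pink is not meant.

How it is judged:
On the way, in this order (a step that is already met when the one before it is completed fails the run):
1. the set collar lies in its pocket, and the parts below it are still on the spindle (horizontal distance between set_collar and insert_40 below 0.008 m and z of set_collar in the frame of insert_40 between 0.012 and 0.0168 m and angle between set_collar's own z axis and vertical below 0.07 rad and linear speed of set_collar below 0.03 m/s and angular speed of set_collar below 0.3 rad/s and distance of each of pulley, bearing, end_cover from where it was at the start of the episode below 0.015 m), for 0.2 s.
2. the belt pulley lies in its pocket, the parts already laid out are still in theirs, and the parts below it are still on the spindle (horizontal distance between set_collar and insert_40 below 0.008 m and z of set_collar in the frame of insert_40 between 0.012 and 0.0168 m and angle between each of set_collar, pulley's own z axis and vertical below 0.07 rad and linear speed of each of set_collar, pulley below 0.03 m/s and angular speed of each of set_collar, pulley below 0.3 rad/s and horizontal distance between pulley and insert_52 below 0.008 m and z of pulley in the frame of insert_52 between 0.012 and 0.0168 m and distance of each of bearing, end_cover from where it was at the start of the episode below 0.015 m), for 0.2 s.
3. the ball bearing lies in its pocket, the parts already laid out are still in theirs, and the parts below it are still on the spindle (horizontal distance between set_collar and insert_40 below 0.008 m and z of set_collar in the frame of insert_40 between 0.012 and 0.0168 m and angle between each of set_collar, pulley, bearing's own z axis and vertical below 0.07 rad and linear speed of each of set_collar, pulley, bearing below 0.03 m/s and angular speed of each of set_collar, pulley, bearing below 0.3 rad/s and horizontal distance between pulley and insert_52 below 0.008 m and z of pulley in the frame of insert_52 between 0.012 and 0.0168 m and horizontal distance between bearing and insert_65 below 0.008 m and z of bearing in the frame of insert_65 between 0.012 and 0.0168 m and distance of end_cover from where it was at the start of the episode below 0.015 m), for 0.2 s.
4. the end cover lies in its pocket, the parts already laid out are still in theirs (horizontal distance between set_collar and insert_40 below 0.008 m and z of set_collar in the frame of insert_40 between 0.012 and 0.0168 m and angle between each of set_collar, pulley, bearing, end_cover's own z axis and vertical below 0.07 rad and linear speed of each of set_collar, pulley, bearing, end_cover below 0.03 m/s and angular speed of each of set_collar, pulley, bearing, end_cover below 0.3 rad/s and horizontal distance between pulley and insert_52 below 0.008 m and z of pulley in the frame of insert_52 between 0.012 and 0.0168 m and horizontal distance between bearing and insert_65 below 0.008 m and z of bearing in the frame of insert_65 between 0.012 and 0.0168 m and horizontal distance between end_cover and insert_78 below 0.008 m and z of end_cover in the frame of insert_78 between 0.012 and 0.0168 m), for 0.2 s.
At the end, for the whole second after the job is handed in: Set collar, belt pulley, ball bearing and end cover each lie at rest, flat on the floor of their own insert's pocket (40, 52, 65 and 78 mm): centre within 8 mm of the pocket's centre, underside less than 1.8 mm above the pocket floor, tilted less than 0.07 rad (all of step 4); the robot touches nothing.
It fails at once if a part is dropped or thrown (moves faster than 0.9 m/s without being held, as after a fall of 4 cm) ((linear speed of set_collar above 0.9 m/s and contact force between the fingers and set_collar below 0.1 N) or (linear speed of pulley above 0.9 m/s and contact force between the fingers and pulley below 0.1 N) or (linear speed of bearing above 0.9 m/s and contact force between the fingers and bearing below 0.1 N) or (linear speed of end_cover above 0.9 m/s and contact force between the fingers and end_cover below 0.1 N)).
It fails at once if the glue bottle is pushed more than 3 cm or knocked over (distance of glue_bottle from where it was at the start of the episode above 0.03 m or angle between glue_bottle's own z axis and vertical above 0.5 rad).
It fails at once if the tape measure is pushed more than 3 cm or knocked over (distance of tape_measure from where it was at the start of the episode above 0.03 m or angle between tape_measure's own z axis and vertical above 0.5 rad).
It also fails if it takes over 109 s, if anything falls off the work surface, if the arm or the gripper's body presses on something with over 40 N, if the wrist force passes 120 N, or if a joint passes its speed limit or range.

## Working session

There is one attempt and no reset: what is moved stays moved. The work goes in short steps, Python scripts to look and compute and a tool call to move; the robot and the scene stay as the last step left them, time stands still between calls to the robot, and variables do not carry over. Pictures are saved under pics/ and viewed, at most 14 in all, crops included, and the job is handed in when it is done.

Besides the shell and the picture viewer there is one more tool, called after ">>>" as name(argument=value, ...) on one line, values as JSON. apply_moves: Moves the arm, as the interface text tells. Its arguments: {"type":"object","properties":{"claw":{"type":"array"},"xyz":{"type":"array"},"twist":{"type":"array"},"force":{"type":"number"}},"required":["claw","xyz","twist"]}

```bash
mkdir -p pics
cat > h.py <<'E'
from workcell import bot
import numpy as np, cv2
def snap(c,n):
    f=bot.grab_frame(c); cv2.imwrite(f'pics/{n}.png',f['img'][:,:,::-1]); return f
def ray(f,u,v):
    fl=240/np.tan(np.radians(f['vfov'])/2); V=np.array(f['view'])
    d=np.array([(u-f['cx'])/fl,-(v-f['cy'])/fl,-1]); R=V[:3,:3]
    return -R.T@V[:3,3], R.T@d
def at(f,u,v,z):
    o,d=ray(f,u,v); return o+d*(z-o[2])/d[2]
def proj(f,p):
    fl=240/np.tan(np.radians(f['vfov'])/2); V=np.array(f['view'])
    c=V[:3,:3]@np.array(p)+V[:3,3]; return f['cx']+fl*c[0]/-c[2], f['cy']-fl*c[1]/-c[2]
E
python3 - <<'E'
from h import *
s=bot.observe(); print({k:np.round(v,3).tolist() for k,v in s.items()})
a={}
for c in('scene','side'):
    f=snap(c,c+'0'); a[c]=f; print(c,{k:v for k,v in f.items() if k not in('img','view')},np.round(f['view'],3).tolist())
    for q in('set_collar','pulley','bearing','end_cover','insert_40','insert_52','insert_65','insert_78','glue_bottle','tape_measure'):
        print(q,[(np.round(d['position'],3).tolist(),round(d['score'],2)) for d in bot.find_in(c,q)[:3]])
cv2.imwrite('pics/both0.png',cv2.resize(np.hstack([a['scene']['img'],a['side']['img']])[:,:,::-1],(800,300)))
E
```

```text
{'clock': 0.0, 'qpos': [1.104, 0.522, -0.036, 1.6, 0.021, 1.021, -0.113], 'qd': [0.002, 0.0, -0.001, 0.001, -0.001, -0.001, -0.0], 'joint_efforts': [-0.001, -92.713, 1.979, -36.994, 0.018, 0.008, 0.0], 'position': [0.241, -0.576, 0.2], 'tool_rot': [-3.14, 0.0, 0.397], 'force': [-0.305, -0.345, -0.556], 'moment': [0.008, 0.015, -0.061], 'finger_force': 0.0, 'grip_width': 0.086}
scene {'vfov': 52.5531680648942, 'cx': 325.3014087505682, 'cy': 241.26173729343117} [[0.087, 0.996, -0.013, -0.029], [-0.864, 0.082, 0.496, 0.416], [0.495, -0.032, 0.868, -1.352], [0.0, 0.0, 0.0, 1.0]]
set_collar [([0.585, -0.177, 0.125], 0.46)]
pulley [([0.632, -0.06, 0.018], 0.76), ([0.592, -0.168, 0.109], 0.59)]
bearing [([0.591, -0.17, 0.097], 0.56), ([0.586, -0.171, 0.111], 0.33)]
end_cover [([0.604, -0.168, 0.079], 0.81)]
insert_40 [([0.639, 0.209, 0.026], 0.9), ([0.511, 0.288, 0.024], 0.88), ([0.541, 0.181, 0.021], 0.76)]
insert_52 [([0.639, 0.209, 0.026], 0.9), ([0.511, 0.288, 0.024], 0.88), ([0.541, 0.181, 0.021], 0.76)]
insert_65 [([0.639, 0.209, 0.026], 0.9), ([0.511, 0.288, 0.024], 0.88), ([0.541, 0
[... 604 characters left out ...]
6, 0.016], 0.69)]
bearing [([0.577, -0.302, 0.012], 0.91), ([0.566, -0.194, 0.095], 0.79), ([0.571, -0.192, 0.109], 0.56)]
end_cover [([0.566, -0.204, 0.084], 0.63)]
insert_40 [([0.512, 0.288, 0.029], 0.81), ([0.635, 0.21, 0.029], 0.79), ([0.536, 0.185, 0.025], 0.66)]
insert_52 [([0.512, 0.288, 0.029], 0.81), ([0.635, 0.21, 0.029], 0.79), ([0.536, 0.185, 0.025], 0.66)]
insert_65 [([0.512, 0.288, 0.029], 0.81), ([0.635, 0.21, 0.029], 0.79), ([0.536, 0.185, 0.025], 0.66)]
insert_78 [([0.512, 0.288, 0.029], 0.81), ([0.635, 0.21, 0.029], 0.79), ([0.536, 0.185, 0.025], 0.66)]
glue_bottle [([0.699, -0.178, 0.089], 0.87)]
tape_measure [([0.466, -0.208, 0.057], 0.85), ([0.574, -0.182, 0.127], 0.61)]
```

View pics/scene0.png

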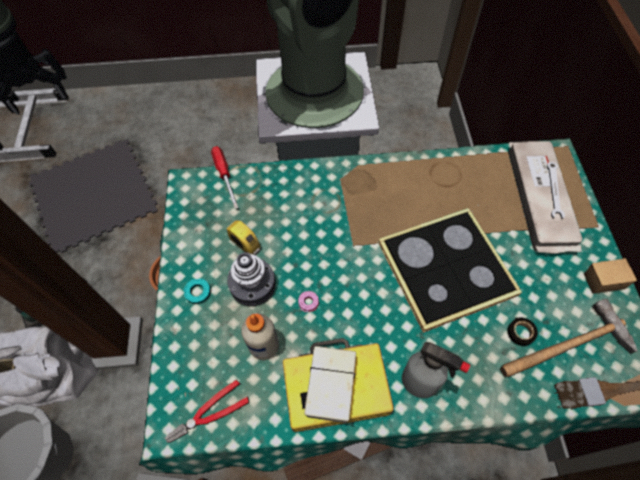

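View pics/side0.png

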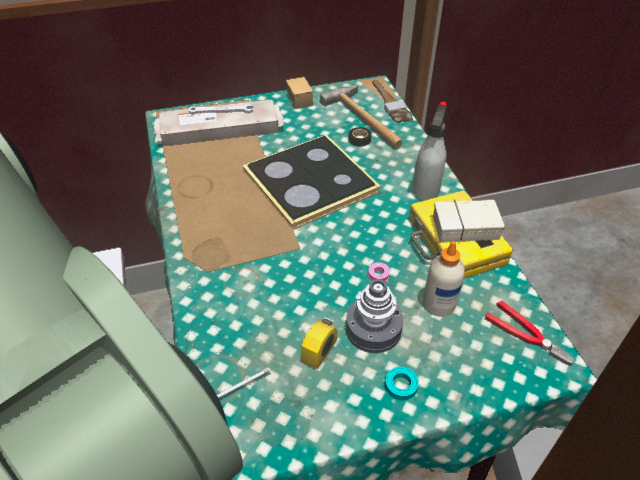

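The scene view shows the spindle at (247,270), the bottle at (260,340) and the tape measure at (243,237). The four pockets are at (416,253) largest, (459,237), (481,276) and (438,293) smallest. Next I'll measure the pockets and the spindle more precisely.

```bash
cat >> h.py <<'E'
def pockets(f,z=.0225,roi=None,lo=75,hi=200,amin=150,cmax=30):
    im=f['img'].astype(int); g=im.mean(2); sat=im.max(2)-im.min(2)
    m=((g>lo)&(g<hi)&(sat<cmax)).astype(np.uint8)
    if roi: k=np.zeros_like(m); k[roi[1]:roi[3],roi[0]:roi[2]]=1; m*=k
    for c in cv2.findContours(m,0,2)[0]:
        a=cv2.contourArea(c)
        if a<amin or len(c)<6: continue
        e=cv2.fitEllipse(c)
        if a/(np.pi*e[1][0]*e[1][1]/4+1)<.85: continue
        p=at(f,*e[0],z); q=cv2.boxPoints(e)
        r=[np.linalg.norm(at(f,*((q[i]+q[i+1])/2),z)-p)*2000 for i in(0,1)]
        print(np.round(e[0],1),np.round(p,4),'diam mm',np.round(r,1))
E
python3 - <<'E'
from h import *
fs=bot.grab_frame('scene'); print('scene'); pockets(fs,roi=(380,210,520,325))
fd=bot.grab_frame('side'); print('side'); pockets(fd,roi=(245,135,380,220))
# triangulate helper crops
a=cv2.resize(fs['img'][215:315,195:305],None,fx=4,fy=4,interpolation=2); b=cv2.resize(fd['img'][260:360,330:420],None,fx=4,fy=4,interpolation=2)
cv2.imwrite('pics/crop.png',np.hstack([a,b])[:,:,::-1])
for p in [(.585,-.18,.121),(.585,-.18,.066),(.585,-.18,.036)]: print(p,proj(fs,p),proj(fd,p))
E
```

```text
scene
[437.3 292.4] [0.6387 0.2109 0.0225] diam mm [38.  38.6]
[481.3 276.3] [0.6104 0.3119 0.0225] diam mm [49.6 50.2]
[415.4 252. ] [0.5387 0.1823 0.0225] diam mm [76.2 76.3]
[457.6 236.9] [0.5096 0.2831 0.0225] diam mm [62.8 63.2]
side
[301.7 195.6] [0.5396 0.1789 0.0225] diam mm [75.2 77.3]
[278.1 169.4] [0.5109 0.28   0.0225] diam mm [61.3 64.1]
[317.4 154.4] [0.6117 0.3086 0.0225] diam mm [48.2 51.6]
(0.585, -0.18, 0.121) (np.float64(243.87692166109483), np.float64(263.9624362511163)) (np.float64(382.1921776631881), np.float64(285.3974582466711))
(0.585, -0.18, 0.066) (np.float64(248.109909021426), np.float64(276.1405036042689)) (np.float64(379.7772143526688), np.float64(305.7363250517819))
(0.585, -0.18, 0.036) (np.float64(250.25270167295434), np.float64(282.30519794725194)) (np.float64(378.5394652851306), np.float64(316.1606711746208))
```

View pics/crop.png

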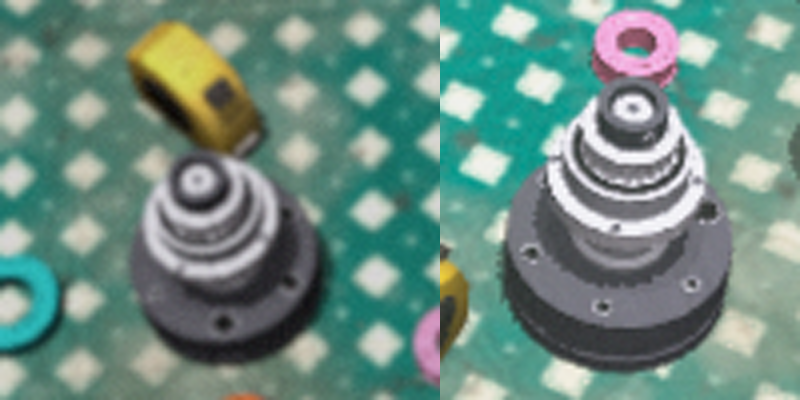

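The crop shows the shaft tip at about scene (245,260) and side (378,286.5). I'll compute the spindle position and then fly above it.

Run:
```python
from h import *
fs=bot.grab_frame('scene'); fd=bot.grab_frame('side')
p=[at(fs,245,260.3,.121),at(fd,378,286.3,.121)]; print(p)
s=bot.observe(); print(s['position'],s['tool_rot'],s['clock'])
```

```text
[array([ 0.57709485, -0.17776363,  0.121     ]), array([ 0.57768627, -0.17987641,  0.121     ])]
[ 0.24153714 -0.57643263  0.20078469] [-3.14155678e+00 -8.02742179e-06  3.96794290e-01] 1.3
```

>>> apply_moves(claw=[0.085,0.085,0.085,0.085,0.085,0.085,0.085,0.085,0.085,0.085,0.085,0.085,0.085,0.085,0.085,0.085,0.085,0.085,0.085,0.085], xyz=[[0,0,-0.02],[0,0,-0.02],[0,0,-0.02],[0.024,-0.0284,0],[0.024,-0.0284,0],[0.024,-0.0284,0],[0.024,-0.0284,0],[0.024,-0.0284,0],[0.024,-0.0284,0],[0.024,-0.0284,0],[0.024,-0.0284,0],[0.024,-0.0284,0],[0.024,-0.0284,0],[0.024,-0.0284,0],[0.024,-0.0284,0],[0.024,-0.0284,0],[0.024,-0.0284,0],[0,0,0],[0,0,0],[0,0,0]], twist=[[0,0,0.1323],[0,0,0.1323],[0,0,0.1323],[0,0,0],[0,0,0],[0,0,0],[0,0,0],[0,0,0],[0,0,0],[0,0,0],[0,0,0],[0,0,0],[0,0,0],[0,0,0],[0,0,0],[0,0,0],[0,0,0],[0,0,0],[0,0,0],[0,0,0]], force=40)

```text
clock: 3.3
position: [0.5771, -0.1798, 0.2608]
tool_rot: [3.141, 0.0, -0.001]
force: [-0.1, -0.3, -0.3]
grip_width: 0.085
finger_force: 0.0
```

Run:
```python
from h import *
f=snap('wrist','w1'); s=bot.observe(); print(s['position'],s['tool_rot'],f['vfov'],f['cx'],f['cy'],np.round(f['view'],4).tolist())
print(proj(f,(.5774,-.179,.121)),proj(f,(.5774,-.179,.036)))
```

```text
[ 0.57702846 -0.17994555  0.260874  ] [ 3.14118047e+00  1.46098959e-04 -1.56690046e-03] 66.64431236209275 319.26273827028155 243.13728144602445 [[-0.0015, -1.0, 0.0003, -0.1794], [0.9661, -0.0016, -0.2583, -0.5091], [0.2583, -0.0001, 0.9661, -0.5853], [0.0, 0.0, 0.0, 1.0]]
(np.float64(317.8463476436832), np.float64(222.82309500504448)) (np.float64(318.1136417386133), np.float64(207.00661691083712))
```

View pics/w1.png

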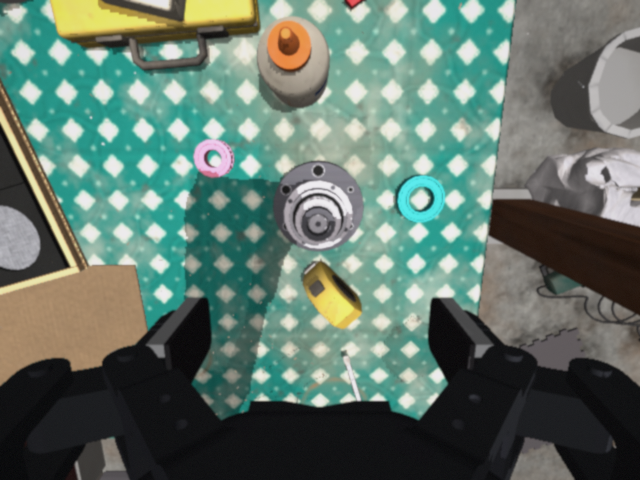

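Run:
```python
from h import *
im=cv2.imread('pics/w1.png')[152:262,265:375]
cv2.imwrite('pics/w1c.png',cv2.resize(im,None,fx=5,fy=5,interpolation=2))
```

```text
(no output)
```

View pics/w1c.png

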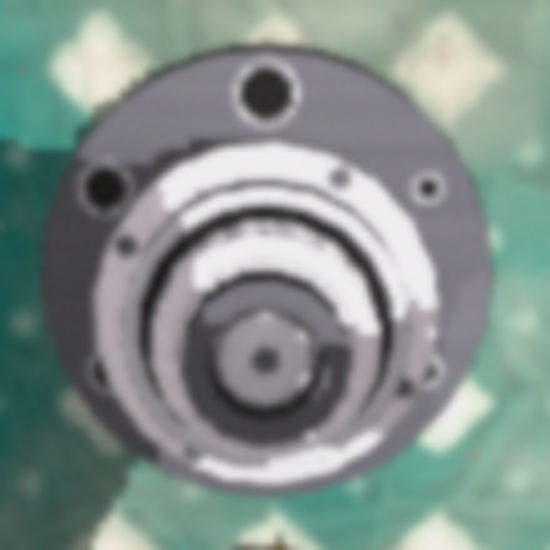

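>>> apply_moves(claw=[0.06,0.06,0.06,0.06,0.06,0.02,0.02,0.02,0.02,0.02,0.02,0.02], xyz=[[0,-0.0005,0.04],[0,0,0.04],[0,0,0.04],[0,0,0.0243],[0,0,0],[0,0,0],[0,0,0],[0,0,0],[0,0,0],[0,0,0],[0,0,0],[0,0,0]], twist=[[0,0,0],[0,0,0],[0,0,0],[0,0,0],[0,0,0],[0,0,0],[0,0,0],[0,0,0],[0,0,0],[0,0,0],[0,0,0],[0,0,0]], force=40)

```text
clock: 4.55
position: [0.5776, -0.1784, 0.1166]
tool_rot: [3.142, -0.0, -0.0]
force: [1.1, 0.0, -0.2]
grip_width: 0.0198
finger_force: 0.0
```

Run:
```python
from h import *
f=snap('side','s1'); w=snap('wrist','w2')
a=cv2.resize(f['img'][200:360,290:450],(400,400),interpolation=2); b=cv2.resize(w['img'][200:440,200:440],(400,400))
cv2.imwrite('pics/c2.png',np.hstack([a,b])[:,:,::-1])
```

```text
(no output)
```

View pics/c2.png

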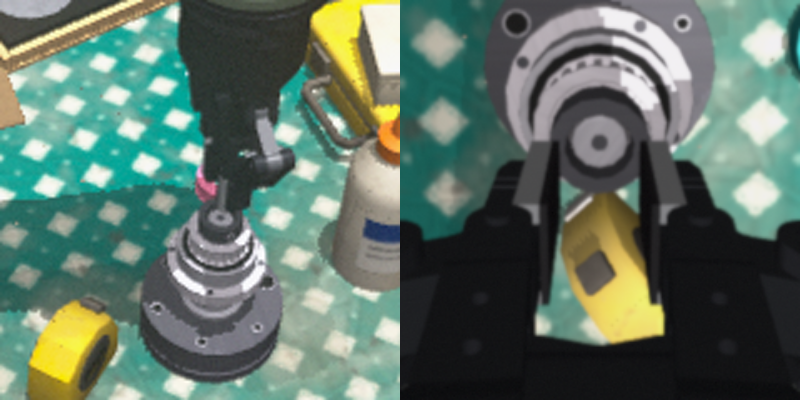

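The fingers closed to 20 mm without touching the collar, and in the picture their tips are above it. I'll measure how far the real tips are from the reported TCP.

Run:
```python
from h import *
s=bot.observe(); P=np.array(s['position']); print(P,s['grip_width'],s['clock'])
f=bot.grab_frame('side'); w=bot.grab_frame('wrist')
a=cv2.resize(f['img'][240:320,330:410],(400,400),interpolation=2); b=w['img'][200:400,220:420]; b=cv2.resize(b,(400,400),interpolation=2)
a=a.copy();b=b.copy()
for dz,c in((0,(255,0,0)),(.01,(0,255,0)),(.02,(255,255,0)),(.03,(255,0,255))):
    for sy in(-1,1):
        for dx in(-.011,.011):
            p=P+[dx,sy*.01,dz]
            u,v=proj(f,p); cv2.circle(a,(int((u-330)*5),int((v-240)*5)),3,c,-1)
            u,v=proj(w,p); cv2.circle(b,(int((u-220)*2),int((v-200)*2)),3,c,-1)
cv2.imwrite('pics/c3.png',np.hstack([a,b])[:,:,::-1])
```

```text
[ 0.57753712 -0.17838799  0.11648579] 0.020027205989928493 4.65
```

View pics/c3.png

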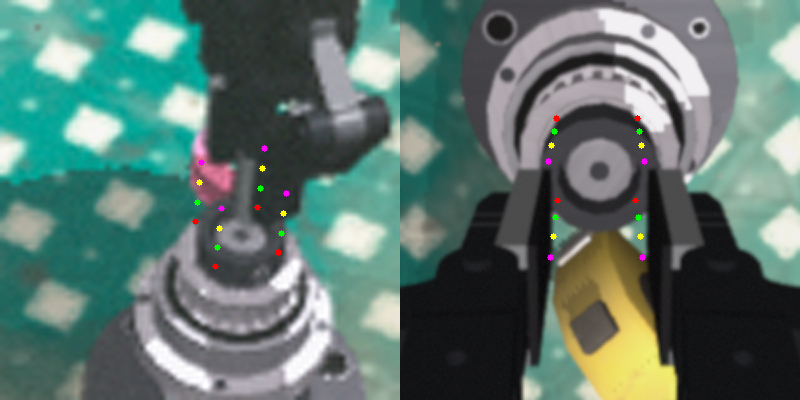

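At 20 mm opening the tips appear to be about 25–30 mm above the reported TCP: wrist tip corners at crop (545,168) and (640,168), side tips at about y=210. I'll touch the collar's top gently with the nearly closed fingers to get the exact offset.

>>> apply_moves(claw=[0.02,0.02,0.02,0.02,0.02], xyz=[[0,0.0009,0.004],[0,0,0.004],[0,0,0.003],[0,0,0.001],[0,0,0]], twist=[[0,0,0],[0,0,0],[0,0,0],[0,0,0],[0,0,0]])

```text
clock: 5.25
position: [0.5775, -0.1792, 0.1042]
tool_rot: [-3.141, 0.0, -0.0]
force: [-0.2, -0.1, -0.2]
grip_width: 0.0201
finger_force: 0.0
```

>>> apply_moves(claw=[0.02,0.02,0.02,0.02], xyz=[[0,0,0.001],[0,0,0.001],[0,0,0.001],[0,0,0]], twist=[[0,0,0],[0,0,0],[0,0,0],[0,0,0]])

```text
clock: 5.65
position: [0.5775, -0.1793, 0.1014]
tool_rot: [-3.142, 0.0, -0.0]
force: [0.0, -0.2, 0.6]
grip_width: 0.0197
finger_force: 0.0
```

>>> apply_moves(claw=[0.02,0.02,0.02], xyz=[[0,0,0.001],[0,0,0.001],[0,0,0]], twist=[[0,0,0],[0,0,0],[0,0,0]])

```text
clock: 5.95
position: [0.5775, -0.1793, 0.0994]
tool_rot: [-3.142, 0.0, -0.0]
force: [-0.1, -0.4, 0.8]
grip_width: 0.02
finger_force: 0.0
```

>>> apply_moves(claw=[0.02,0.02,0.02], xyz=[[0,0,0.001],[0,0,0.001],[0,0,0]], twist=[[0,0,0],[0,0,0],[0,0,0]])

```text
clock: 6.25
position: [0.5775, -0.1793, 0.0973]
tool_rot: [-3.142, 0.0, -0.0]
force: [-0.4, 0.6, -0.1]
grip_width: 0.0205
finger_force: 0.0
```

>>> apply_moves(claw=[0.02,0.02,0.02], xyz=[[0,0,0.001],[0,0,0.001],[0,0,0]], twist=[[0,0,0],[0,0,0],[0,0,0]])

```text
clock: 6.55
position: [0.5775, -0.1793, 0.0953]
tool_rot: [-3.142, 0.0, -0.0]
force: [-0.2, 0.5, 0.6]
grip_width: 0.0204
finger_force: 0.0
```

Run:
```python
from h import *
s=bot.observe(); P=np.array(s['position']); print(P,s['force'])
f=bot.grab_frame('side'); w=bot.grab_frame('wrist')
a=cv2.resize(f['img'][240:320,330:410],(400,400),interpolation=2); b=cv2.resize(w['img'][200:400,220:420],(400,400),interpolation=2)
cv2.imwrite('pics/c4.png',np.hstack([a,b])[:,:,::-1])
```

```text
[ 0.57750597 -0.17927065  0.09534342] [-0.19293808  0.51897182  0.56999864]
```

View pics/c4.png

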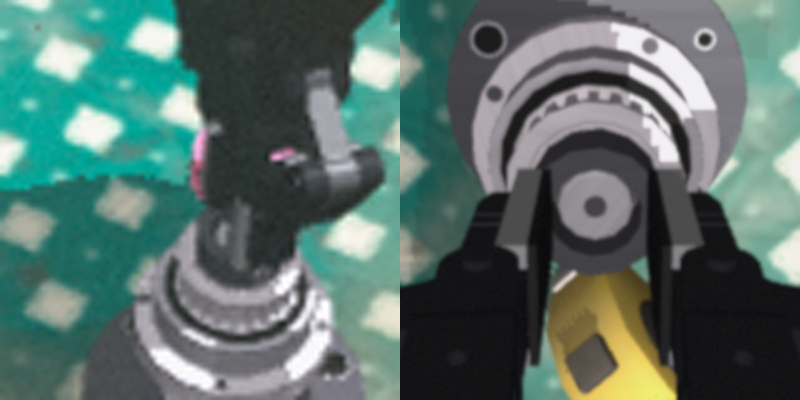

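Still no contact: the fingers stand above the collar (wrist gap 550–650, collar rim hidden beneath them). I'll continue probing.

>>> apply_moves(claw=[0.02,0.02,0.02], xyz=[[0,0,0.001],[0,0,0.001],[0,0,0]], twist=[[0,0,0],[0,0,0],[0,0,0]])

```text
clock: 6.95
position: [0.5782, -0.1794, 0.0946]
tool_rot: [3.141, -0.001, -0.0]
force: [-4.0, 1.6, 16.4]
grip_width: 0.0196
finger_force: 7.8
```

>>> apply_moves(claw=[0.02,0.02,0.02], xyz=[[0,0,0.001],[0,0,0.001],[0,0,0]], twist=[[0,0,0],[0,0,0],[0,0,0]])

```text
clock: 7.25
position: [0.579, -0.1795, 0.0943]
tool_rot: [3.141, -0.004, -0.0]
force: [-8.4, 2.9, 40.5]
grip_width: 0.0204
finger_force: 19.9
```

>>> apply_moves(claw=[0.02,0.02,0.02], xyz=[[0,0,0.001],[0,0,0.001],[0,0,0]], twist=[[0,0,0],[0,0,0],[0,0,0]])

```text
clock: 7.55
position: [0.5798, -0.1797, 0.0939]
tool_rot: [3.14, -0.006, -0.0]
force: [-14.2, 5.0, 65.1]
grip_width: 0.0199
finger_force: 32.0
```

Contact occurs at TCP z=0.095 with the collar's top at 0.125, so the true tips are 30 mm above the reported TCP. I'll retract, open, and grip 30 mm lower.

>>> apply_moves(claw=[0.02,0.05,0.05,0.05,0.05,0.05,0.05,0.05,0.022,0.022,0.022,0.022,0.022,0.022], xyz=[[0,0,-0.01],[0,0,-0.01],[0,0,0],[0,0,0],[0,0,0],[0,0,0.011],[0,0,0.011],[0,0,0],[0,0,0],[0,0,0],[0,0,0],[0,0,0],[0,0,0],[0,0,0]], twist=[[0,0,0],[0,0,0],[0,0,0],[0,0,0],[0,0,0],[0,0,0],[0,0,0],[0,0,0],[0,0,0],[0,0,0],[0,0,0],[0,0,0],[0,0,0],[0,0,0]], force=40)

```text
clock: 8.95
position: [0.5776, -0.1793, 0.0876]
tool_rot: [3.142, -0.0, -0.0]
force: [0.1, -0.3, 0.2]
grip_width: 0.0272
finger_force: 39.4
```

Grip is 27.2 mm instead of 30; I'll check it in the picture before lifting.

Run:
```python
from h import *
s=bot.observe(); P=np.array(s['position']); print(P,s['grip_width'])
f=bot.grab_frame('side'); w=bot.grab_frame('wrist')
a=cv2.resize(f['img'][240:320,330:410],(400,400),interpolation=2).copy(); b=cv2.resize(w['img'][200:400,220:420],(400,400),interpolation=2).copy()
for dz,c in((.03,(255,0,0)),(.037,(0,255,0))):
    for sy in(-1,1):
        for dx in(-.011,.011):
            p=P+[dx,sy*.015,dz]
            u,v=proj(f,p); cv2.circle(a,(int((u-330)*5),int((v-240)*5)),2,c,-1)
            u,v=proj(w,p); cv2.circle(b,(int((u-220)*2),int((v-200)*2)),2,c,-1)
for t in np.arange(0,6.28,.4):
    u,v=proj(w,(.577+.015*np.cos(t),-.1793+.015*np.sin(t),.125)); cv2.circle(b,(int((u-220)*2),int((v-200)*2)),2,(255,255,0),-1)
cv2.imwrite('pics/c5.png',np.hstack([a,b])[:,:,::-1])
```

```text
[ 0.57764454 -0.17927357  0.08760058] 0.027210777800713577
```

View pics/c5.png

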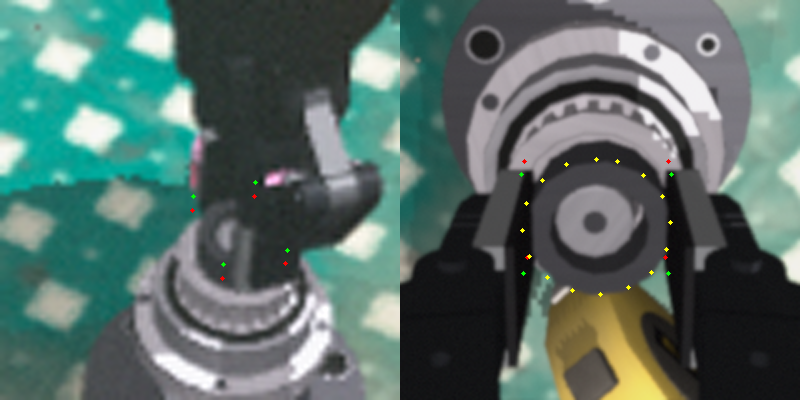

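>>> apply_moves(claw=[0.022,0.022,0.022,0.022,0.022,0.022,0.022,0.022,0.022,0.022,0.022,0.022,0.022,0.022,0.022,0.022,0.022,0.022], xyz=[[0,0,-0.01],[0,0,-0.02],[0,0,-0.03],[0.0051,-0.0324,0],[0.0051,-0.0324,0],[0.0051,-0.0324,0],[0.0051,-0.0324,0],[0.0051,-0.0324,0],[0.0051,-0.0324,0],[0.0051,-0.0324,0],[0.0051,-0.0324,0],[0.0051,-0.0324,0],[0.0051,-0.0324,0],[0.0051,-0.0324,0],[0.0053,-0.0324,0],[0,0,0],[0,0,0],[0,0,0]], twist=[[0,0,0],[0,0,0],[0,0,0],[0,0,0],[0,0,0],[0,0,0],[0,0,0],[0,0,0],[0,0,0],[0,0,0],[0,0,0],[0,0,0],[0,0,0],[0,0,0],[0,0,0],[0,0,0],[0,0,0],[0,0,0]])

```text
clock: 10.85
position: [0.6391, 0.2084, 0.1479]
tool_rot: [3.141, -0.0, -0.001]
force: [0.5, -0.3, -0.6]
grip_width: 0.0268
finger_force: 39.5
```

Run:
```python
from h import *
w=snap('wrist','w5'); s=bot.observe(); print(s['position'],s['grip_width'])
pockets(w,lo=90,cmax=40,amin=800)
for p in((.639,.2095,.0225),(.611,.310,.0225),(.51,.2815,.0225),(.539,.1805,.0225)): print(np.round(proj(w,p),1))
```

```text
[0.63923162 0.20820816 0.14791412] 0.027337153620490957
[196.7 257.7] [0.6123 0.3128 0.0225] diam mm [47.6 50. ]
[314.4 223.8] [0.6417 0.2119 0.0225] diam mm [35.8 37.7]
[317.4 227. ]
[200.1 259.1]
[240.2 363. ]
[349.6 334.7]
```

View pics/w5.png

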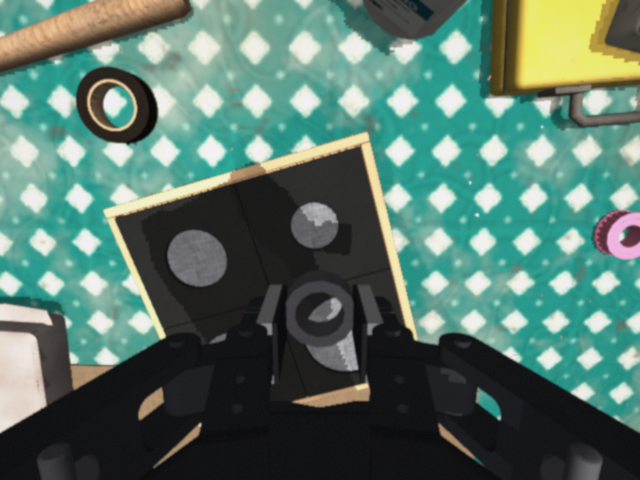

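The collar is held, and the pockets are seen at wrist (314,224) and (197,258). I'll make a small correction and lower the collar.

>>> apply_moves(claw=[0.022,0.022,0.022,0.022,0.022,0.022,0.022,0.022], xyz=[[0.001,-0.0024,0.03],[0,0,0.04],[0,0,0.04],[0,0,0.02],[0,0,0.01],[0,0,0.004],[0,0,0.003],[0,0,0]], twist=[[0,0,0],[0,0,0],[0,0,0],[0,0,0],[0,0,0],[0,0,0],[0,0,0],[0,0,0]])

```text
clock: 11.7
position: [0.6406, 0.2119, 0.0014]
tool_rot: [-3.141, -0.001, -0.0]
force: [-0.5, 0.6, -0.0]
grip_width: 0.0269
finger_force: 39.5
```

Run:
```python
from h import *
w=snap('wrist','w6'); f=bot.grab_frame('side'); g=bot.grab_frame('scene')
a=cv2.resize(w['img'][190:350,220:420],(400,320),interpolation=2)
b=cv2.resize(g['img'][252:332,398:498],(400,320),interpolation=2)
cv2.imwrite('pics/c6.png',np.hstack([a,b])[:,:,::-1])
```

```text
(no output)
```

View pics/c6.png

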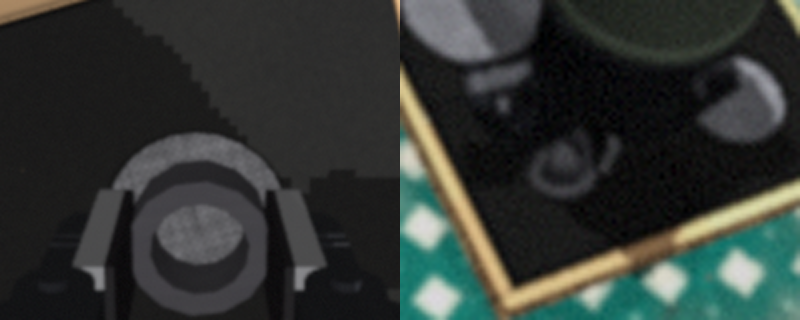

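The collar (crop 132–268) is centred over the pocket (112–282). Setting it down.

>>> apply_moves(claw=[0.022,0.022,0.022,0.022], xyz=[[0,0,0.002],[0,0,0.0015],[0,0,0.001],[0,0,0]], twist=[[0,0,0],[0,0,0],[0,0,0],[0,0,0]])

```text
clock: 12.25
position: [0.6401, 0.212, -0.0035]
tool_rot: [-3.142, -0.0, -0.0]
force: [-3.8, -1.2, 9.8]
grip_width: 0.0271
finger_force: 40.4
```

>>> apply_moves(claw=[0.022,0.022], xyz=[[0,0,0.0008],[0,0,0]], twist=[[0,0,0],[0,0,0]])

```text
clock: 12.45
position: [0.6402, 0.212, -0.0036]
tool_rot: [-3.142, -0.0, -0.0]
force: [-7.5, -1.8, 19.2]
grip_width: 0.0271
finger_force: 41.5
```

>>> apply_moves(claw=[0.045,0.045,0.045,0.045,0.045,0.065,0.065,0.065,0.065,0.065,0.065,0.065,0.065,0.065,0.065,0.065,0.065,0.065,0.065,0.065], xyz=[[0,0,0],[0,0,0],[0,0,0],[0,0,-0.02],[0,0,-0.04],[0,0,-0.045],[0,0,-0.05],[-0.0052,0.0326,0],[-0.0052,0.0326,0],[-0.0052,0.0326,0],[-0.0052,0.0326,0],[-0.0052,0.0326,0],[-0.0052,0.0326,0],[-0.0052,0.0326,0],[-0.0052,0.0326,0],[-0.0052,0.0326,0],[-0.0052,0.0326,0],[-0.0052,0.0326,0],[-0.0052,0.0326,0],[0,0,0]], twist=[[0,0,0],[0,0,0],[0,0,0],[0,0,0],[0,0,0],[0,0,0],[0,0,0],[0,0,0],[0,0,0],[0,0,0],[0,0,0],[0,0,0],[0,0,0],[0,0,0],[0,0,0],[0,0,0],[0,0,0],[0,0,0],[0,0,0],[0,0,0]])

```text
clock: 14.45
position: [0.5762, -0.1845, 0.1501]
tool_rot: [3.14, 0.001, -0.006]
force: [-0.8, 0.1, 0.6]
grip_width: 0.0647
finger_force: 0.0
```

Run:
```python
from h import *
w=snap('wrist','w7'); g=snap('scene','g7'); s=bot.observe(); print(s['position'],s['tool_rot'],proj(w,(.577,-.1793,.121)))
a=cv2.resize(w['img'][140:300,220:420],(400,320),interpolation=2)
b=cv2.resize(g['img'][262:322,408:483],(400,320),interpolation=2)
cv2.imwrite('pics/c7.png',np.hstack([a,b])[:,:,::-1])
```

```text
[ 0.57740869 -0.17969267  0.15003879] [-3.14138455e+00  1.46849764e-04 -1.43676733e-03] (np.float64(309.41403009741435), np.float64(261.035250984117))
```

View pics/c7.png

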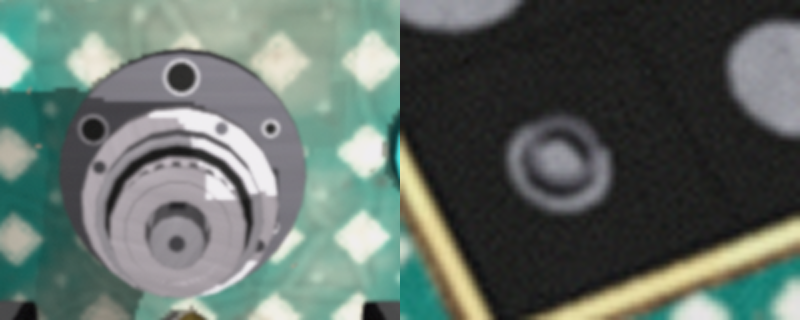

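The collar lies centred in the 40 pocket (scene crop (560,165)), and the other three parts are still on the spindle. Now the pulley.

>>> apply_moves(claw=[0.065,0.065,0.065,0.065,0.032,0.032,0.032,0.032,0.032,0.032], xyz=[[0,0,0.03],[0,0,0.03],[0,0,0.0202],[0,0,0],[0,0,0],[0,0,0],[0,0,0],[0,0,0],[0,0,0],[0,0,0]], twist=[[0,0,0],[0,0,0],[0,0,0],[0,0,0],[0,0,0],[0,0,0],[0,0,0],[0,0,0],[0,0,0],[0,0,0]], force=40)

```text
clock: 15.55
position: [0.5786, -0.179, 0.0715]
tool_rot: [3.142, -0.002, 0.0]
force: [-0.8, 3.0, 8.1]
grip_width: 0.0396
finger_force: 41.0
```

>>> apply_moves(claw=[0.032,0.032,0.032,0.032,0.032,0.032,0.032,0.032,0.032,0.032,0.032,0.032,0.032,0.032,0.032,0.032,0.032,0.032,0.032,0.032], xyz=[[0,0,-0.01],[0,0,-0.02],[0,0,-0.03],[0.0025,-0.035,0],[0.0025,-0.035,0],[0.0025,-0.035,0],[0.0025,-0.035,0],[0.0025,-0.035,0],[0.0025,-0.035,0],[0.0025,-0.035,0],[0.0025,-0.035,0],[0.0025,-0.035,0],[0.0025,-0.035,0],[0.0025,-0.035,0],[0.0025,-0.035,0],[0.0025,-0.035,0],[0.0025,-0.035,0],[0,0,0],[0,0,0],[0,0,0]], twist=[[0,0,0],[0,0,0],[0,0,0],[0,0,0],[0,0,0],[0,0,0],[0,0,0],[0,0,0],[0,0,0],[0,0,0],[0,0,0],[0,0,0],[0,0,0],[0,0,0],[0,0,0],[0,0,0],[0,0,0],[0,0,0],[0,0,0],[0,0,0]])

```text
clock: 17.55
position: [0.613, 0.3096, 0.1306]
tool_rot: [3.141, -0.001, -0.001]
force: [0.7, 0.2, 0.4]
grip_width: 0.0396
finger_force: 40.7
```

>>> apply_moves(claw=[0.032,0.032,0.032,0.032,0.032,0.032,0.032,0.032,0.032,0.032], xyz=[[-0.0006,-0.001,0.03],[0,0,0.04],[0,0,0.03],[0,0,0.02],[0,0,0.006],[0,0,0.004],[0,0,0.002],[0,0,0.001],[0,0,0],[0,0,0]], twist=[[0,0,0],[0,0,0],[0,0,0],[0,0,0],[0,0,0],[0,0,0],[0,0,0],[0,0,0],[0,0,0],[0,0,0]])

```text
clock: 18.55
position: [0.6123, 0.3119, -0.0024]
tool_rot: [-3.141, -0.001, -0.0]
force: [0.3, -0.0, -0.3]
grip_width: 0.0393
finger_force: 40.7
```

>>> apply_moves(claw=[0.032,0.032,0.032], xyz=[[0,0,0.001],[0,0,0.0005],[0,0,0]], twist=[[0,0,0],[0,0,0],[0,0,0]])

```text
clock: 18.85
position: [0.6123, 0.3119, -0.0034]
tool_rot: [-3.141, -0.001, -0.0]
force: [-5.1, -2.2, 13.3]
grip_width: 0.0399
finger_force: 42.0
```

>>> apply_moves(claw=[0.058,0.058,0.058,0.058,0.058,0.08,0.08,0.08,0.08,0.08,0.08,0.08,0.08,0.08,0.08,0.08,0.08,0.08,0.08,0.08], xyz=[[0,0,0],[0,0,0],[0,0,0],[0,0,-0.05],[0,0,-0.05],[0,0,-0.05],[-0.0025,0.0351,0],[-0.0025,0.0351,0],[-0.0025,0.0351,0],[-0.0025,0.0351,0],[-0.0025,0.0351,0],[-0.0025,0.0351,0],[-0.0025,0.0351,0],[-0.0025,0.0351,0],[-0.0025,0.0351,0],[-0.0025,0.0351,0],[-0.0025,0.0351,0],[-0.0025,0.0351,0],[-0.0025,0.0351,0],[-0.0025,0.0351,0]], twist=[[0,0,0],[0,0,0],[0,0,0],[0,0,0],[0,0,0],[0,0,0],[0,0,0],[0,0,0],[0,0,0],[0,0,0],[0,0,0],[0,0,0],[0,0,0],[0,0,0],[0,0,0],[0,0,0],[0,0,0],[0,0,0],[0,0,0],[0,0,0]])

```text
clock: 20.85
position: [0.5767, -0.1811, 0.1455]
tool_rot: [-3.142, -0.0, -0.0]
force: [0.5, -0.3, -0.0]
grip_width: 0.0797
finger_force: 0.0
```

Run:
```python
from h import *
for _ in range(8): g=snap('scene','g8')
w=snap('wrist','w8'); s=bot.observe(); print(s['position'],s['tool_rot'],proj(w,(.577,-.1793,.121)))
a=cv2.resize(w['img'][140:300,220:420],(400,320),interpolation=2)
b=cv2.resize(g['img'][225:321,390:510],(400,320),interpolation=2)
cv2.imwrite('pics/c8.png',np.hstack([a,b])[:,:,::-1])
```

```text
[ 0.57721224 -0.17861281  0.14554633] [-3.14130649e+00 -9.09674876e-05  1.34684098e-03] (np.float64(319.987121674729), np.float64(265.1489685700987))
```

View pics/c8.png

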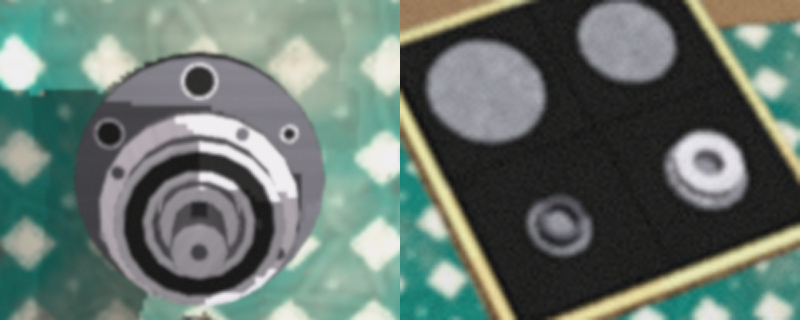

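The pulley sits flat in the 52 pocket (crop (707,165)), with the bearing and cover still on the spindle. Now the bearing.

>>> apply_moves(claw=[0.08,0.08,0.08,0.08,0.08,0.045,0.045,0.045,0.045,0.045,0.045,0.045], xyz=[[0,0.0006,0.03],[0,0,0.03],[0,0,0.02],[0,0,0.0129],[0,0,0],[0,0,0],[0,0,0],[0,0,0],[0,0,0],[0,0,0],[0,0,0],[0,0,0]], twist=[[0,0,0],[0,0,0],[0,0,0],[0,0,0],[0,0,0],[0,0,0],[0,0,0],[0,0,0],[0,0,0],[0,0,0],[0,0,0],[0,0,0]], force=50)

```text
clock: 22.5
position: [0.5778, -0.1803, 0.0544]
tool_rot: [3.141, -0.002, -0.0]
force: [-3.4, 1.3, 11.3]
grip_width: 0.0522
finger_force: 50.0
```

>>> apply_moves(claw=[0.045,0.045,0.045,0.045,0.045,0.045,0.045,0.045,0.045,0.045,0.045,0.045,0.045,0.045,0.045,0.045,0.045,0.045,0.045,0.045], xyz=[[0,0,-0.01],[0,0,-0.025],[0,0,-0.035],[-0.0047,-0.033,0],[-0.0047,-0.033,0],[-0.0047,-0.033,0],[-0.0047,-0.033,0],[-0.0047,-0.033,0],[-0.0047,-0.033,0],[-0.0047,-0.033,0],[-0.0047,-0.033,0],[-0.0047,-0.033,0],[-0.0047,-0.033,0],[-0.0047,-0.033,0],[-0.0047,-0.033,0],[-0.0047,-0.033,0],[-0.0047,-0.033,0],[0,0,0],[0,0,0],[0,0,0]], twist=[[0,0,0],[0,0,0],[0,0,0],[0,0,0],[0,0,0],[0,0,0],[0,0,0],[0,0,0],[0,0,0],[0,0,0],[0,0,0],[0,0,0],[0,0,0],[0,0,0],[0,0,0],[0,0,0],[0,0,0],[0,0,0],[0,0,0],[0,0,0]])

```text
clock: 24.5
position: [0.5117, 0.2808, 0.1232]
tool_rot: [3.141, -0.001, -0.001]
force: [-0.0, -0.5, -1.5]
grip_width: 0.0518
finger_force: 52.7
```

Run:
```python
from h import *
w=snap('wrist','w9'); s=bot.observe(); print(s['position'],s['tool_rot'])
pockets(w,lo=90,cmax=40,amin=600); print(np.round(proj(w,(.511,.2835,.0225)),1))
```

```text
[0.51170138 0.28063282 0.12310101] [ 3.14137431e+00 -5.30064352e-04 -1.48877605e-03]
[319.6 314.2] [0.4439 0.2802 0.0225] diam mm [107.5 110.8]
[314.1 225.3] [0.5183 0.2843 0.0225] diam mm [46.2 66.4]
[447.5 195.9] [0.5407 0.184  0.0225] diam mm [74.2 74.3]
[272.5  95. ] [0.6116 0.3129 0.0225] diam mm [50.8 52. ]
[418.6  50. ] [0.6401 0.2125 0.0225] diam mm [38.7 37.8]
[315.2 234.6]
```

>>> apply_moves(claw=[0.045,0.045,0.045,0.045,0.045,0.045,0.045,0.045,0.045], xyz=[[-0.0003,-0.003,0.03],[0,0,0.04],[0,0,0.035],[0,0,0.013],[0,0,0.005],[0,0,0.003],[0,0,0.0015],[0,0,0],[0,0,0]], twist=[[0,0,0],[0,0,0],[0,0,0],[0,0,0],[0,0,0],[0,0,0],[0,0,0],[0,0,0],[0,0,0]])

```text
clock: 25.45
position: [0.5114, 0.285, -0.004]
tool_rot: [-3.141, -0.001, -0.0]
force: [0.1, 0.1, -1.1]
grip_width: 0.0518
finger_force: 52.9
```

>>> apply_moves(claw=[0.045,0.045,0.045], xyz=[[0,0,0.001],[0,0,0.0006],[0,0,0]], twist=[[0,0,0],[0,0,0],[0,0,0]])

```text
clock: 25.75
position: [0.5113, 0.285, -0.0056]
tool_rot: [-3.141, -0.001, -0.0]
force: [-3.4, -1.1, 14.1]
grip_width: 0.0516
finger_force: 54.4
```

>>> apply_moves(claw=[0.07,0.07,0.07,0.07,0.07,0.085,0.085,0.085,0.085,0.085,0.085,0.085,0.085,0.085,0.085,0.085,0.085,0.085,0.085,0.085], xyz=[[0,0,0],[0,0,0],[0,0,0],[0,0,-0.05],[0,0,-0.05],[0,0,-0.05],[0.0047,0.0332,0],[0.0047,0.0332,0],[0.0047,0.0332,0],[0.0047,0.0332,0],[0.0047,0.0332,0],[0.0047,0.0332,0],[0.0047,0.0332,0],[0.0047,0.0332,0],[0.0047,0.0332,0],[0.0047,0.0332,0],[0.0047,0.0332,0],[0.0047,0.0332,0],[0.0047,0.0332,0],[0.0047,0.0332,0]], twist=[[0,0,0],[0,0,0],[0,0,0],[0,0,0],[0,0,0],[0,0,0],[0,0,0],[0,0,0],[0,0,0],[0,0,0],[0,0,0],[0,0,0],[0,0,0],[0,0,0],[0,0,0],[0,0,0],[0,0,0],[0,0,0],[0,0,0],[0,0,0]])

```text
clock: 27.75
position: [0.5767, -0.1815, 0.1435]
tool_rot: [-3.142, 0.0, -0.0]
force: [-0.4, 0.8, 0.1]
grip_width: 0.0849
finger_force: 0.0
```

Run:
```python
from h import *
for _ in range(8): g=snap('scene','g10')
print('scene'); pockets(g,roi=(380,210,520,325),hi=256,z=.03)
for q in('bearing','end_cover'): print(q,[(np.round(d['position'],3).tolist(),round(d['score'],2)) for d in bot.find_in('scene',q)[:3]])
s=bot.observe(); print(s['position'],s['tool_rot'])
```

```text
scene
[437.4 292.6] [0.6422 0.2089 0.03  ] diam mm [38.2 39. ]
[481.6 275.4] [0.6117 0.3102 0.03  ] diam mm [55.2 51.1]
[415.4 252. ] [0.5425 0.1805 0.03  ] diam mm [76.  76.3]
[458.1 236. ] [0.5115 0.2822 0.03  ] diam mm [69.3 63.9]
bearing [([0.51, 0.285, 0.032], 0.81), ([0.588, -0.298, 0.014], 0.69)]
end_cover [([0.589, -0.176, 0.077], 0.76)]
[ 0.57676986 -0.17920214  0.14357735] [-3.14142359e+00 -4.83473243e-05  1.06952648e-03]
```

The bearing is in its pocket. I'll go down for the end cover, the last stretch in steps because of the shaft tip under the palm.

>>> apply_moves(claw=[0.085,0.085,0.085,0.085,0.085,0.085], xyz=[[0.0006,0,0.03],[0,0,0.03],[0,0,0.02],[0,0,0.01],[0,0,0],[0,0,0]], twist=[[0,0,0],[0,0,0],[0,0,0],[0,0,0],[0,0,0],[0,0,0]])

```text
clock: 28.85
position: [0.5778, -0.18, 0.0544]
tool_rot: [3.141, -0.001, 0.0]
force: [-0.2, -0.1, -0.1]
grip_width: 0.0852
finger_force: 0.0
```

>>> apply_moves(claw=[0.085,0.085,0.085,0.085,0.085], xyz=[[0,0,0.002],[0,0,0.002],[0,0,0.002],[0,0,0.001],[0,0,0]], twist=[[0,0,0],[0,0,0],[0,0,0],[0,0,0],[0,0,0]])

```text
clock: 29.35
position: [0.5772, -0.1801, 0.0464]
tool_rot: [-3.142, 0.0, -0.0]
force: [-0.0, 0.2, -0.7]
grip_width: 0.0848
finger_force: 0.0
```

>>> apply_moves(claw=[0.085,0.085,0.085], xyz=[[0,0,0.001],[0,0,0.001],[0,0,0]], twist=[[0,0,0],[0,0,0],[0,0,0]])

```text
clock: 29.65
position: [0.5772, -0.18, 0.0443]
tool_rot: [-3.141, 0.0, -0.0]
force: [-1.5, 0.5, 0.5]
grip_width: 0.0851
finger_force: 0.0
```

>>> apply_moves(claw=[0.085,0.085,0.085], xyz=[[0,0,0.001],[0,0,0.001],[0,0,0]], twist=[[0,0,0],[0,0,0],[0,0,0]])

```text
clock: 29.95
position: [0.5772, -0.1801, 0.0424]
tool_rot: [-3.142, 0.0, -0.0]
force: [-0.1, 0.3, 0.5]
grip_width: 0.0847
finger_force: 0.0
```

>>> apply_moves(claw=[0.085,0.085,0.085], xyz=[[0,-0.0007,0.0015],[0,0,0.001],[0,0,0]], twist=[[0,0,0],[0,0,0],[0,0,0]])

```text
clock: 30.25
position: [0.5772, -0.1793, 0.0398]
tool_rot: [-3.141, 0.0, -0.0]
force: [-0.3, -0.2, -0.4]
grip_width: 0.0847
finger_force: 0.0
```

>>> apply_moves(claw=[0.085,0.085,0.085], xyz=[[0,0,0.0015],[0,0,0.0015],[0,0,0]], twist=[[0,0,0],[0,0,0],[0,0,0]])

```text
clock: 30.55
position: [0.5771, -0.1794, 0.0368]
tool_rot: [-3.142, 0.0, -0.0]
force: [0.3, -0.5, 0.3]
grip_width: 0.085
finger_force: 0.0
```

>>> apply_moves(claw=[0.058,0.058,0.058,0.058,0.058,0.058,0.058], xyz=[[0,0,0.0005],[0,0,0],[0,0,0],[0,0,0],[0,0,0],[0,0,0],[0,0,0]], twist=[[0,0,0],[0,0,0],[0,0,0],[0,0,0],[0,0,0],[0,0,0],[0,0,0]], force=60)

```text
clock: 31.25
position: [0.5774, -0.1796, 0.0375]
tool_rot: [3.141, -0.001, -0.0]
force: [-5.4, 0.6, 17.1]
grip_width: 0.0649
finger_force: 61.5
```

>>> apply_moves(claw=[0.058,0.058,0.058,0.058,0.058,0.058,0.058,0.058,0.058,0.058,0.058,0.058,0.058,0.058,0.058,0.058,0.058,0.058], xyz=[[0,0,-0.01],[0,0,-0.02],[0,0,-0.03],[0,0,-0.02],[-0.0034,-0.0329,0],[-0.0034,-0.0329,0],[-0.0034,-0.0329,0],[-0.0034,-0.0329,0],[-0.0034,-0.0329,0],[-0.0034,-0.0329,0],[-0.0034,-0.0329,0],[-0.0034,-0.0329,0],[-0.0034,-0.0329,0],[-0.0034,-0.0329,0],[-0.0034,-0.0329,0],[0,0,0],[0,0,0],[0,0,0]], twist=[[0,0,0],[0,0,0],[0,0,0],[0,0,0],[0,0,0],[0,0,0],[0,0,0],[0,0,0],[0,0,0],[0,0,0],[0,0,0],[0,0,0],[0,0,0],[0,0,0],[0,0,0],[0,0,0],[0,0,0],[0,0,0]])

```text
clock: 33.05
position: [0.5401, 0.1815, 0.1167]
tool_rot: [3.141, -0.0, -0.001]
force: [-0.7, -0.9, -2.0]
grip_width: 0.0646
finger_force: 66.4
```

Run:
```python
from h import *
for _ in range(3): w=snap('wrist','w11')
s=bot.observe(); print(s['position'],s['tool_rot'],s['force'],s['grip_width'])
```

```text
[0.5401291  0.1815184  0.11660435] [ 3.14136294e+00 -2.60222635e-05 -1.59066492e-03] [-0.31914929  0.37592117 -1.06213131] 0.06452359375139742
```

>>> apply_moves(claw=[0.058,0.058,0.058,0.058,0.058,0.058,0.058,0.058,0.058], xyz=[[0,-0.0008,0.03],[0,0,0.04],[0,0,0.03],[0,0,0.014],[0,0,0.005],[0,0,0.003],[0,0,0.0015],[0,0,0],[0,0,0]], twist=[[0,0,0],[0,0,0],[0,0,0],[0,0,0],[0,0,0],[0,0,0],[0,0,0],[0,0,0],[0,0,0]])

```text
clock: 34.1
position: [0.5404, 0.1835, -0.0062]
tool_rot: [-3.141, -0.001, -0.0]
force: [0.1, 0.1, -0.7]
grip_width: 0.0648
finger_force: 66.6
```

>>> apply_moves(claw=[0.058,0.058,0.058], xyz=[[0,0,0.001],[0,0,0.0006],[0,0,0]], twist=[[0,0,0],[0,0,0],[0,0,0]])

```text
clock: 34.4
position: [0.5402, 0.1834, -0.0081]
tool_rot: [-3.141, -0.001, -0.0]
force: [-2.1, -1.3, 8.2]
grip_width: 0.0646
finger_force: 67.8
```

>>> apply_moves(claw=[0.082,0.082,0.082,0.082,0.082,0.082,0.082,0.082,0.082,0.082,0.082,0.082,0.082,0.082,0.082], xyz=[[0,0,0.0004],[0,0,0],[0,0,0],[0,0,-0.03],[0,0,-0.04],[0,0,-0.05],[0,0,-0.04],[-0.005,0.03,0],[-0.005,0.03,0],[-0.005,0.03,0],[-0.005,0.03,0],[-0.005,0.03,0],[0,0,0],[0,0,0],[0,0,0]], twist=[[0,0,0],[0,0,0],[0,0,0],[0,0,0],[0,0,0],[0,0,0],[0,0,0],[0,0,0],[0,0,0],[0,0,0],[0,0,0],[0,0,0],[0,0,0],[0,0,0],[0,0,0]])

```text
clock: 35.9
position: [0.5151, 0.0342, 0.151]
tool_rot: [-3.141, -0.0, 0.001]
force: [-0.3, 0.3, -0.8]
grip_width: 0.0821
finger_force: 0.0
```

Run:
```python
from h import *
for _ in range(4): w=snap('scene','g12')
f=bot.grab_frame('side'); s=bot.observe(); print(s['position'],s['force'])
a=cv2.resize(w['img'][210:330,375:525],(400,320),interpolation=2); b=cv2.resize(f['img'][125:229,242:372],(400,320),interpolation=2)
cv2.imwrite('pics/c12.png',np.hstack([a,b])[:,:,::-1])
```

```text
[0.5149355  0.03387417 0.15093824] [0.14945571 0.01073021 0.25434358]
```

View pics/c12.png

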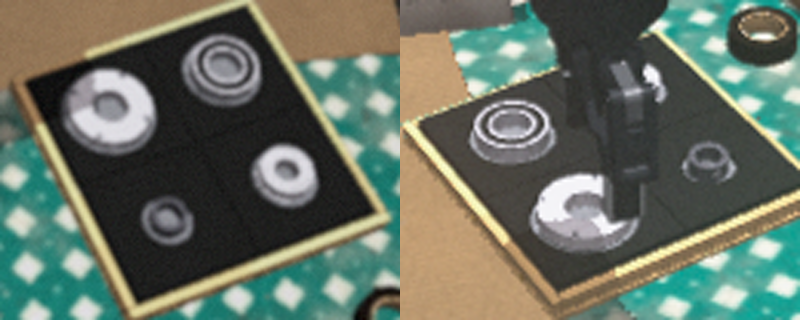

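All four parts lie flat in their pockets: scene crop cover (110,105), bearing (222,68), pulley (286,175), collar (168,220). I'm handing in the job.

```bash
python3 -c "
from workcell import bot
print(bot.job_done())"
```

```text
the job is handed in; nothing more can be done
None
```

All four parts lie flat in their own pockets in the last pictures, the gripper is clear of them, and I handed the job in at about 36 s; the hand-in call returned no verdict.

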